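Swap the crucible and the check weights at the balance

ROBOT

A 6-joint arm with a two-finger parallel gripper is mounted at the origin on the work surface. World frame = base frame: x ahead of the robot, y to its left, z up, the work surface at z = 0. Lengths are in m, angles in degrees, forces in N, time in s.
With the tool pointing down it reaches from about 0.375 to 0.9 m from the base axis. Payload 3.1 kg.
Tool frame: the origin (TCP) lies at the centre of the arm's flange, where the gripper is bolted on; the fingertips stand 182 mm ahead of it and the grasp point (between the pads) lies 164 mm ahead of it; x points along the fingers, z is the direction in which the jaws open and shut, and the axes are right-handed (so a half turn about x gives the same grasp; the last joint's range is limited). The gripper opens to 87 mm and grips with 3 to 60 N. Pads are 19 mm wide; open, the fingers measure 117 mm over their backs; the gripper's body (75 mm by 190 mm) begins 51 mm behind the grasp point.
Start: joints at [54.46, 30.224, 82.088, -0, 67.689, -10.227], TCP at [0.267, 0.565, 0.405] pointing down, gripper open.
Joint ranges: [-176.69, 176.69], [-43.24, 126.21], [12.49, 139.97], [-82, 262], [0, 151.66], [-163.58, 163.58]. Speed limits (degrees/s): [159.86, 159.86, 180, 180, 180, 180].

INTERFACE

Orientations are given as a 3x3 rotation matrix whose columns are the frame's x, y, z axes.
In Python, from rig import bot gives the robot as it stands.
- The arm moves only by the shell command python3 -m crank 'ROWS' [OPENING]. ROWS is JSON, a list of rows, each an object with "offset": the shift along the tool's x, y, z in m, a list of three; "spin": the turn about the tool's x in rad. A call has 1 to 12 rows; each row shifts and turns the commanded pose from where the row before left it, along the tool's axes as they then stand; what a row does not reach is not made up. A row lasts 1/10 s, in which the tool goes at most 50 mm and 8.59 degrees, less where a joint would pass 70% of its speed; a pose out of reach is approached as far as the arm can. A call is refused whole if a number of a shift passes 0.05 or a number of a turn 0.15, either way. A call with a gripper value outside its range is refused whole. OPENING is the finger opening in m, from 0 to 0.087, set as the call begins (- or left out, the last holds). The fingers move at their own pace and stop on an object; the grip force is fixed at half the most. Time passes only in rows, so rows that do not move let the fingers close. It gives the time, the measured TCP pose, the force and the opening at its end, in the units of the state.
- bot.read_state(): the state, without advancing time (a new reading comes with each control period).
- bot.capture(name): name is "side" or "top" or "wrist"; returns a dict with "pixels" (400x640x3 uint8, blue, green, red), "depth" (400x640 float32, m along the optical axis (not along the pixel's ray), 0 where there is no reading), "K" (3x3 intrinsics, pixels), "world_to_cam" (4x4, takes a point from world to camera coordinates). Camera axes: x right, y up, looking along -z (the intrinsics and any distortion apply to the point x, -y, -z); pixel columns grow to the right and rows downward; lengths in m; the calibration is good to about 2 mm. A picture is of the moment at which its call begins.
- bot.hand_in(): hands the job in, once; it reports no verdict.
Trained networks look in a picture, given as the dict that the camera call returned (one of the last four; its "shot" number tells which), for a name from the list of things; names that differ only in an ending like _2 or _b are one class to them, and where a whole thing is asked for, a point or a joint stands for the part that bears it (a point fixed in the world has none). Each returns a list of dicts, best first, with "p" (0 to 1); they miss things now and then, are a little off and sometimes report something else, mostly with a low value. They report only what shows in the picture. A call takes as long as a camera call. They do not tell look-alikes from the thing itself.
- bot.regions_of(label, picture): "region" (400x640 bool, what is visible of it) and "extent" ([centre column, centre row, width, height] in pixels, round what is visible of it).
The state is a dict: "time_s": time; "joint_positions": joint angles; "qvel": joint speeds; "tau": joint torques, N m; "position": TCP position; "tcp_rot": TCP orientation; "force": force on the tool from outside, world axes, zero at the start; "moment": the same for the moment, N m; "opening": opening from 0.0 (shut) to 1.0 (fully open).
Only numpy, scipy, OpenCV 4.12 (cv2) and the standard library are available. Lean on these libraries where they do the work, as an engineer would, in place of code of your own. Each camera call takes 0.05 s, during which the arm holds its last target.

TASK

The balance check is over, but the crucible was parked in the weight case and the large check weight is still on the balance. Swap them, using the white tile or another free spot on the way: the crucible ends upright in the middle of the balance pan, and all three round steel weights end in the wooden case as one centred stack, heaviest at the bottom, lightest on top. Never tip the crucible over, and leave the stopper, the cap and the spatula where they are.

Things in the scene. Friction and masses are not known exactly. Their poses are not given: they have to be found in the camera images.
- large_weight: Large check weight: plain bright steel disc, diameter 60 mm, height 22 mm, 500 g, axis upright. Origin: centre of its underside. At the start it stands on the balance pan. It is the heaviest.
- medium_weight: Medium check weight: plain bright steel disc, diameter 46 mm, height 16 mm, 200 g. Origin: centre of its underside. At the start it stands on a dark rubber mat (270 x 160 mm, top 3 mm above the bench).
- small_weight: Small check weight: plain bright steel disc, diameter 32 mm, height 16 mm, 100 g. Origin: centre of its underside. At the start it stands on the same rubber mat. It is the lightest weight.
- crucible: White porcelain crucible without lid, open at the top: 42 mm high, outer diameter 45 mm at the rim, 43 mm at 14 mm height, tapering to 33 mm at the foot, wall 3 mm, 40 to 85 g. Origin: centre of its underside. At the start it stands in the middle of the weight case.
- balance: White top-loading balance, fixed. Origin: on the bench, directly below the centre of its round dark steel pan; z up, x pointing from the display and keys towards the back. Pan: diameter 110 mm, flat top 68 mm above the origin. Housing: 180 mm wide (y), from 165 mm in front (-x) of the pan centre to 95 mm behind it, at most 59 mm high, so the pan stands highest.
- case: Open wooden weight case with blue lining, fixed. Origin: centre of its underside, on the bench; inside 110 mm along its x and 140 mm along its y (outside 126 x 156 mm); flat inner floor 8 mm above the origin; rim 22 mm above the origin, walls 8 mm thick.
- tile: White ceramic tile, 75 x 75 mm, 6 mm thick, fixed on the rubber mat: an empty spot to park something. Origin: centre of its underside, 3 mm above the bench; its top is 6 mm above its origin.
- stopper: Tan cork stopper standing on the mat, diameter 22 mm at the top, 16 mm at the foot, 22 mm high. Origin: centre of its underside. To be left where it is.
- cap: Small blue plastic bottle cap lying on the mat, diameter 24 mm, height 11 mm. Origin: centre of its underside. To be left where it is.
- spatula: Flat steel laboratory spatula lying on the bench in front of the case, about 170 mm long along its x axis, 11 mm wide, 4 mm thick. Origin: its middle, on the underside. To be left where it is.
Things that resemble listed ones, but are neither listed nor needed, are in the scene too. Leave any orange look-alike of the medium_weight alone. Several things have the shape of the case; the one meant has the colours described above.

How it is judged (in metres and radians):
At the end, for the whole second after the job is handed in: The large weight lies flat on the floor of the case; the medium weight lies flat on the large one and the small one flat on the medium one, each centred within 10 mm of the one below; the crucible stands upright on the balance pan within 15 mm of its centre; all are released and at rest (horizontal distance between large_weight and case below 0.045 m and z of large_weight in the frame of case between 0.005 and 0.012 m and angle between each of large_weight, medium_weight, small_weight, crucible's own z axis and vertical below 0.1 rad and linear speed of each of large_weight, medium_weight, small_weight, crucible below 0.01 m/s and angular speed of each of large_weight, medium_weight, small_weight, crucible below 0.1 rad/s and horizontal distance between medium_weight and large_weight below 0.01 m and z of medium_weight in the frame of case between 0.027 and 0.034 m and horizontal distance between small_weight and medium_weight below 0.01 m and z of small_weight in the frame of case between 0.042 and 0.051 m and horizontal distance between crucible and balance below 0.015 m and z of crucible in the frame of balance between 0.065 and 0.072 m); the robot touches nothing.
It fails at once if the crucible was tipped over (more than about 45 degrees) (angle between crucible's own z axis and vertical above 0.8 rad).
It fails at once if the stopper was moved more than 25 mm (distance of stopper from where it was at the start of the episode above 0.025 m).
It fails at once if the cap was moved more than 25 mm (distance of cap from where it was at the start of the episode above 0.025 m).
It fails at once if the spatula was moved more than 25 mm (distance of spatula from where it was at the start of the episode above 0.025 m).
It also fails if it takes over 125 s, if anything falls off the work surface, if the arm or the gripper's body presses on something with over 40 N, if the wrist force passes 120 N, or if a joint passes its speed limit or range.

## Working session

There is one attempt and no reset: what is moved stays moved. The work goes in short steps, Python scripts to look and compute and a shell command to move; the robot and the scene stay as the last step left them, time stands still between calls to the robot, and variables do not carry over. Pictures are saved under pics/ and viewed, and the job is handed in when it is done.

```bash
ls; mkdir -p pics; python3 - <<'E'
from rig import bot
import cv2
s=bot.read_state();print({k:s[k] for k in('time_s','position','tcp_rot','force','opening')})
for n in('top','side','wrist'):
    p=bot.capture(n);cv2.imwrite(f'pics/{n}0.png',p['pixels']);print(n,p['K'],p['world_to_cam'])
E
```

```text
pics
{'time_s': 0.0, 'position': array([0.26700746, 0.56472423, 0.40377532]), 'tcp_rot': array([[-1.25579961e-03, -9.03977159e-01,  4.27578903e-01],
       [-1.73000965e-03,  4.27580564e-01,  9.03975591e-01],
       [-9.99997715e-01,  3.95496566e-04, -2.10084472e-03]]), 'force': array([-0.47250149, -0.35668841,  1.1155088 ]), 'opening': 0.9975031203037013}
top [[385.19445558   0.         318.33865921]
 [  0.         385.19445558 195.43867129]
 [  0.           0.           1.        ]] [[ 0.01889629 -0.99980266  0.0061295   0.02711639]
 [ 0.99767837  0.01925662  0.06532266 -0.45537999]
 [-0.06542781  0.00488091  0.99784537 -1.08515917]
 [ 0.          0.          0.          1.        ]]
side [[390.66454021   0.         317.54457915]
 [  0.         390.66454021 197.70977862]
 [  0.           0.           1.        ]] [[-0.99825081 -0.05567481  0.01989048  0.45127113]
 [ 0.04725517 -0.54920465  0.83435077 -0.07449939]
 [-0.03552838  0.83383126  0.55087491 -1.06554505]
 [ 0.          0.          0.          1.        ]]
wrist [[278.57633272   0.         319.95503305]
 [  0.         278.57633272 200.98782418]
 [  0.           0.           1.        ]] [[ 0.42711539  0.90419577 -0.00156776 -0.62538701]
 [-0.87416751  0.41248654 -0.25629284  0.03155427]
 [-0.23109222  0.1108371   0.96659791 -0.38897465]
 [ 0.          0.          0.          1.        ]]
```

View pics/top0.png

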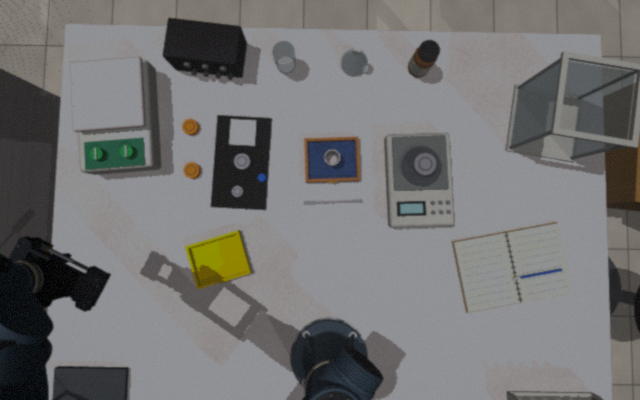

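View pics/side0.png

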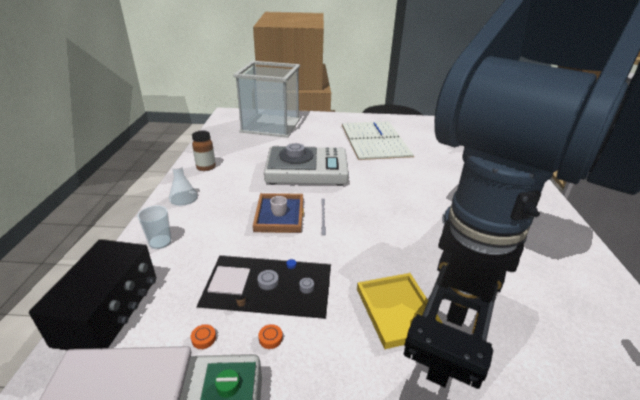

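View pics/wrist0.png

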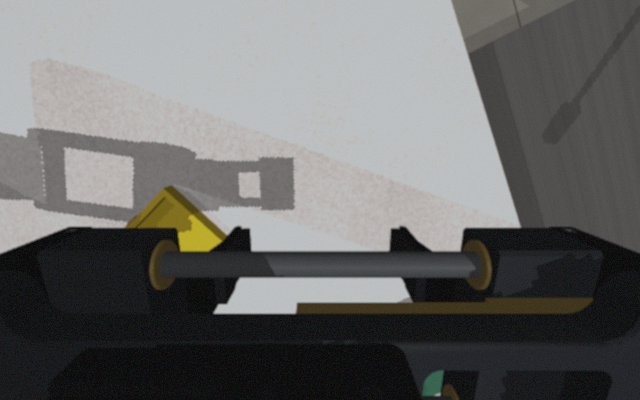

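Look-alike candidates: the case is the blue/brown tray at (332,160), with the yellow tray at (219,258) as its look-alike. The medium weight is the bright disc at (241,160), with orange discs at (191,127) and (192,170) as its look-alikes. The small weight is at (237,191). The balance with the round dark pan is at (420,180), with the large weight on it at (424,163); the white and green instrument at (112,110) is a look-alike.

```bash
cat > h.py <<'E'
import numpy as np,cv2
from rig import bot
def ray(p,u,v,z):
    K=p['K'];T=p['world_to_cam'];R=T[:3,:3];c=-R.T@T[:3,3]
    d=R.T@np.array([(u-K[0,2])/K[0,0],-(v-K[1,2])/K[1,1],-1])
    return c+d*(z-c[2])/d[2]
def proj(p,X):
    q=p['world_to_cam'][:3,:3]@X+p['world_to_cam'][:3,3]
    return p['K'][0,0]*q[0]/-q[2]+p['K'][0,2], -p['K'][1,1]*q[1]/-q[2]+p['K'][1,2]
def cloud(p,m):
    v,u=np.nonzero(m&(p['depth']>0));d=p['depth'][v,u];K=p['K'];T=p['world_to_cam']
    C=np.c_[(u-K[0,2])/K[0,0]*d,-(v-K[1,2])/K[1,1]*d,-d]
    return (C-T[:3,3])@T[:3,:3]
E
python3 - <<'E'
from h import *
p=bot.capture('top')
H=dict(large_weight=.09,medium_weight=.019,small_weight=.019,crucible=.05,case=.022,tile=.009,stopper=.025,cap=.014,spatula=.004,balance=.059)
for n,z in H.items():
    for r in bot.regions_of(n,p)[:4]:
        m=r['region'];e=r['extent'];C=cloud(p,m)
        v,u=np.nonzero(m);a=cv2.minAreaRect(np.c_[u,v].astype(np.float32))
        zt=np.percentile(C[:,2],90) if len(C) else 0
        print(n,round(r['p'],2),np.round(e,1),'ray',ray(p,e[0],e[1],z).round(4),'cl',np.median(C,0).round(4),'z90',round(zt,4),m.sum(),np.round(a[2],1))
im=p['pixels'];cv2.imwrite('pics/c1.png',cv2.resize(im[105:235,200:460],None,fx=3,fy=3,interpolation=cv2.INTER_CUBIC))
E
```

```text
large_weight 0.65 [424.6 167.3  23.1  18.6] ray [ 0.5308 -0.2468  0.09  ] cl [ 0.5391 -0.245   0.0903] z90 0.0927 381 45.0
medium_weight 0.59 [193.2 169.2  19.   20.1] ray [0.5226 0.394  0.019 ] cl [0.5202 0.3993 0.0163] z90 0.0185 216 90.0
medium_weight 0.54 [242.8 164.1  16.7  16.2] ray [0.54   0.2533 0.019 ] cl [0.5483 0.2552 0.0196] z90 0.0225 196 45.0
medium_weight 0.54 [192.2 127.1  14.7  18.5] ray [0.6442 0.4018 0.019 ] cl [0.6454 0.407  0.0162] z90 0.0186 203 90.0
crucible 0.79 [331.9 158.9  11.1  12.1] ray [5.55e-01 2.00e-04 5.00e-02] cl [ 0.5639 -0.0008  0.0194] z90 0.0504 208 90.0
case 0.88 [332.3 159.9  54.8  48.8] ray [ 0.5567 -0.0021  0.022 ] cl [0.5564 0.0006 0.0097] z90 0.023 2300 90.0
case 0.7 [218.2 260.9  68.4  61.7] ray [0.2652 0.3128 0.022 ] cl [0.2682 0.3157 0.0094] z90 0.0224 2605 73.7
tile 0.81 [244.1 132.7  25.4  26.3] ray [0.6332 0.2543 0.009 ] cl [0.6338 0.2575 0.0093] z90 0.0121 684 3.4
cap 0.44 [260.2 178.1   4.4   5.5] ray [0.5014 0.2032 0.014 ] cl [0.5032 0.198  0.0147] z90 0.0168 56 90.0
spatula 0.5 [332.8 202.1  56.    6.3] ray [ 0.4371 -0.0063  0.004 ] cl [0.4377 0.0378 0.0042] z90 0.0066 106 88.7
balance 0.57 [417.8 179.1  67.7  93.2] ray [ 0.5022 -0.2369  0.059 ] cl [ 0.4909 -0.2346  0.0552] z90 0.0676 5760 88.0
```

View pics/c1.png

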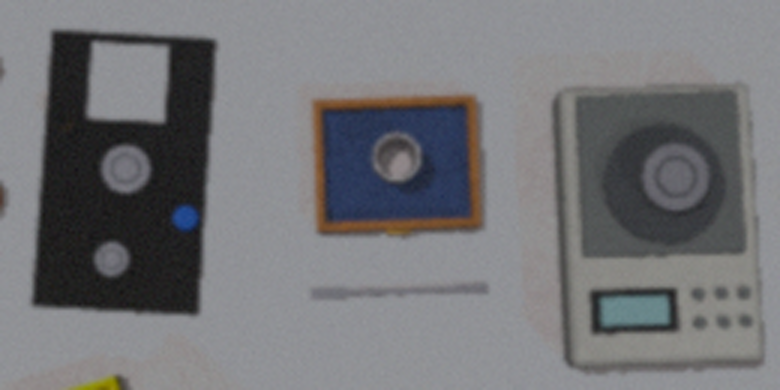

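The crop confirms the choices. Two bright steel discs are on the dark mat at about (241,161) and (237,191). The blue-lined wooden case holds the crucible at (332,157), and the large weight sits right-of-centre on the dark round pan at (425,164). Next I refine the positions and find the stopper in the side view.

```bash
python3 - <<'E'
from h import *
s=bot.read_state();R=s['tcp_rot'];t=s['position']
w=bot.capture('wrist');T=w['world_to_cam'];c=-T[:3,:3].T@T[:3,3]
print('cam in tool',(R.T@(c-t)).round(3),'axes(cols x,y,z) in tool',(R.T@T[:3,:3].T).round(3))
p=bot.capture('top');q=bot.capture('side')
def circ(C,z,tol=.006):
    P=C[abs(C[:,2]-z)<tol]
    if len(P)<5:return None
    (cx,cy),r=cv2.minEnclosingCircle((P[:,:2]*1000).astype(np.float32));return np.round([cx,cy,2*r,*(np.median(P,0)*1000)],1),len(P)
for n,z in dict(large_weight=.09,medium_weight=.019,small_weight=.019,crucible=.05,stopper=.025,cap=.014,tile=.009,balance=.068,spatula=.004).items():
  for nm,pp in(('top',p),('side',q)):
    for r in bot.regions_of(n,pp)[:3]:
        print(n,nm,round(r['p'],2),np.round(r['extent'],0),circ(cloud(pp,r['region']),z))
# pan: dark points at z~.068 
C=cloud(p,np.ones((400,640),bool))
v,u=np.nonzero(p['depth']>0);g=p['pixels'][v,u].max(1)
m=(abs(C[:,0]-.52)<.13)&(abs(C[:,1]+.24)<.1)&(g<85)&(C[:,2]>.06)
print('pan',m.sum(),cv2.fitEllipse(np.c_[u,v][m][cv2.convexHull(np.c_[u,v][m].astype(np.int32),returnPoints=False)[:,0]].astype(np.float32)))
b=cv2.inRange(cv2.cvtColor(p['pixels'],cv2.COLOR_BGR2HSV),(105,120,40),(125,255,255))
v,u=np.nonzero(b[130:190,300:365]);print('blue',cv2.minAreaRect(np.c_[u+300,v+130].astype(np.float32)))
im=q['pixels'];cv2.imwrite('pics/c2.png',cv2.resize(im[130:330,180:360],None,fx=3,fy=3,interpolation=cv2.INTER_CUBIC))
E
```

```text
cam in tool [0.021 0.069 0.001] axes(cols x,y,z) in tool [[-0.     0.257 -0.967]
 [ 0.001  0.967  0.257]
 [ 1.    -0.    -0.   ]]
large_weight top 0.67 [422. 166.  22.  21.] (array([ 540.5, -247.2,   60.2,  541.9, -245.3,   90.4]), 377)
large_weight side 0.75 [295. 150.  20.  14.] (array([ 541.8, -244.8,   64.6,  539.6, -238.6,   91.2]), 161)
medium_weight top 0.67 [244. 163.  17.  18.] (array([548.9, 255.6,  44.8, 548.6, 255.7,  19.6]), 183)
medium_weight top 0.54 [190. 170.  22.  18.] (array([520.6, 400.8,  46.2, 520.7, 400.4,  16.5]), 195)
medium_weight top 0.5 [190. 130.  15.  17.] (array([646.4, 410.8,  46.2, 647.4, 409.2,  16.7]), 182)
medium_weight side 0.78 [271. 336.  26.  15.] (array([521.1, 402.9,  46.4, 519.5, 405.6,  16.9]), 380)
medium_weight side 0.66 [268. 280.  23.  19.] (array([548.7, 258.1,  48.3, 547.8, 262.4,  19.9]), 280)
medium_weight side 0.62 [203. 337.  33.  25.] (array([646.4, 411.8,  46.4, 646.3, 413.9,  16.8]), 404)
small_weight top 0.64 [238. 192.   7.  12.] (array([462.3, 266.9,  30.3, 462.5, 266.3,  19.3]), 84)
small_weight side 0.57 [305. 286.  16.  1
[... 469 characters left out ...]
e 0.57 [229. 281.  42.  28.] (array([632.6, 259.8, 104.6, 633.4, 263.8,   9.8]), 856)
balance side 0.78 [310. 166.  88.  37.] (array([ 552.7, -237.9,  183.3,  535.2, -218.2,   69.1]), 305)
spatula top 0.48 [334. 202.  59.   6.] (array([437.4,  -6.8, 167.2, 438.5,   0.5,   3.7]), 156)
spatula top 0.18 [418. 179.  66.  93.] (array([ 506.8, -250.3,  296. ,  413. , -222.8,    1.2]), 50)
spatula side 0.63 [325. 217.   3.  34.] (array([438.5,  -3.9, 167. , 437.7, -14.6,   4.5]), 100)
pan 1165 ((419.2612609863281, 166.44723510742188), (54.80314254760742, 98.96770477294922), 174.85415649414062)
blue ((331.5185241699219, 158.90826416015625), (34.55522918701172, 45.634700775146484), 87.39744567871094)
```

View pics/c2.png

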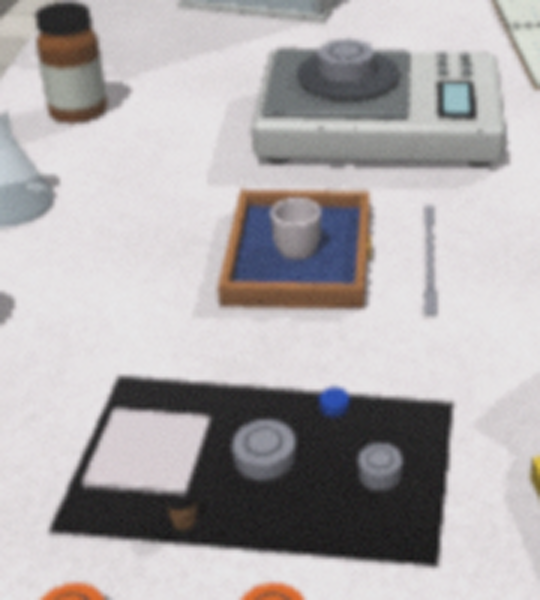

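```bash
python3 -m crank '[{"offset":[0,0,0],"spin":-0.147},{"offset":[0,0,0],"spin":-0.147},{"offset":[0,0,0],"spin":-0.147},{"offset":[0,-0.015,-0.045],"spin":0},{"offset":[0,-0.015,-0.045],"spin":0},{"offset":[0,-0.015,-0.045],"spin":0},{"offset":[0,-0.015,-0.045],"spin":0},{"offset":[0,-0.015,-0.045],"spin":0},{"offset":[0,-0.015,-0.045],"spin":0},{"offset":[0,-0.015,-0.045],"spin":0},{"offset":[0,-0.015,-0.045],"spin":0},{"offset":[0,-0.015,-0.045],"spin":0}]' 0.087
```

```text
time_s: 2.95
position: [0.4022, 0.1581, 0.4051]
tcp_rot: [[0.001, -1.0, 0.001], [0.0, 0.001, 1.0], [-1.0, -0.001, 0.0]]
force: [0.8, 0.2, -0.6]
opening: 1.004
```

```bash
python3 -m crank '[{"offset":[0,-0.0155,-0.045],"spin":0},{"offset":[0,-0.0155,-0.045],"spin":0},{"offset":[0,-0.0155,-0.045],"spin":0},{"offset":[0,-0.0155,-0.045],"spin":0},{"offset":[0,-0.0155,-0.045],"spin":0},{"offset":[0,-0.0155,-0.045],"spin":0},{"offset":[0,-0.0155,-0.045],"spin":0},{"offset":[0.02,-0.0155,-0.045],"spin":0},{"offset":[0.03,-0.015,-0.044],"spin":0},{"offset":[0.03,0,0],"spin":0},{"offset":[0,0,0],"spin":0},{"offset":[0,0,0],"spin":0}]'
python3 - <<'E'
from h import *
w=bot.capture('wrist');cv2.imwrite('pics/w1.png',w['pixels'])
s=bot.read_state();print(s['position'],s['force'])
for r in bot.regions_of('large_weight',w): print(r['p'],r['extent'],np.median(cloud(w,r['region']),0))
E
```

```text
time_s: 4.15
position: [0.5383, -0.2382, 0.328]
tcp_rot: [[-0.002, -1.0, 0.001], [0.001, 0.001, 1.0], [-1.0, 0.002, 0.001]]
force: [0.0, -0.1, 0.5]
opening: 1.001
[ 0.5386933  -0.23799682  0.32913625] [-0.41396779  0.72279868  1.1454986 ]
0.78 [310.9, 213.4, 69.5, 73.4] [ 0.53768515 -0.2456624   0.08926081]
0.67 [542.7, 200.7, 172.6, 97.2] [ 0.52840116 -0.00327543  0.00809553]
```

View pics/w1.png

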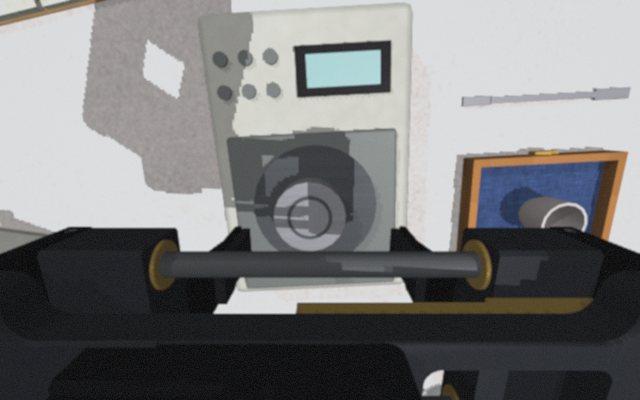

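```bash
python3 - <<'E'
from h import *
w=bot.capture('wrist')
print('top centre',ray(w,309.5,216,.09),'left/right',ray(w,273,214,.09),ray(w,347,214,.09))
print('pan', ray(w,255,205,.068),ray(w,378,205,.068),'front',ray(w,316,147,.068))
C=cloud(w,w['depth']>0)
def fit(m):
    P=C[m][:,:2]; (c,r)=cv2.minEnclosingCircle((P*1000).astype(np.float32)); return c,2*r,len(P)
print(fit((C[:,2]>.084)&(C[:,2]<.095)&(abs(C[:,0]-.54)<.05)&(abs(C[:,1]+.246)<.05)))
m=(C[:,2]>.0645)&(C[:,2]<.073)&(abs(C[:,0]-.54)<.08)&(abs(C[:,1]+.24)<.08)
print(fit(m),np.percentile(C[m],[1,99],axis=0))
E
```

```text
top centre [ 0.54146682 -0.24577493  0.09      ] left/right [ 0.53976838 -0.27582991  0.09      ] [ 0.53970353 -0.21487163  0.09      ]
pan [ 0.53831226 -0.29554561  0.068     ] [ 0.53819749 -0.18501145  0.068     ] front [ 0.48696    -0.24057316  0.068     ]
((540.0274047851562, -245.7032928466797), 59.90635299682617, 3891)
((537.688720703125, -241.8919219970703), 109.87508392333984, 6738) [[ 0.48529934 -0.29372152  0.06556148]
 [ 0.58201704 -0.18979298  0.06890513]]
```

```bash
python3 -m crank '[{"offset":[0,-0.0015,-0.0077],"spin":0},{"offset":[0.03,0,0],"spin":0},{"offset":[0.025,0,0],"spin":0},{"offset":[0.012,0,0],"spin":0},{"offset":[0,0,0],"spin":0},{"offset":[0,0,0],"spin":0}]'
```

```text
time_s: 4.9
position: [0.5406, -0.2465, 0.2621]
tcp_rot: [[0.001, -1.0, 0.0], [-0.001, 0.0, 1.0], [-1.0, -0.001, -0.001]]
force: [-0.1, 0.1, 0.4]
opening: 1.001
```

```bash
python3 -m crank '[{"offset":[0.0085,0,0],"spin":0},{"offset":[0,0,0],"spin":0},{"offset":[0,0,0],"spin":0}]'; python3 -m crank '[{"offset":[0,0,0],"spin":0},{"offset":[0,0,0],"spin":0},{"offset":[0,0,0],"spin":0},{"offset":[0,0,0],"spin":0},{"offset":[0,0,0],"spin":0},{"offset":[0,0,0],"spin":0},{"offset":[0,0,0],"spin":0}]' 0.04
```

```text
time_s: 5.2
position: [0.5402, -0.2463, 0.2531]
tcp_rot: [[0.0, -1.0, 0.001], [-0.0, 0.001, 1.0], [-1.0, -0.0, -0.0]]
force: [-0.2, 0.6, 0.3]
opening: 1.001
time_s: 5.9
position: [0.5401, -0.2463, 0.2529]
tcp_rot: [[0.0, -1.0, 0.001], [-0.0, 0.001, 1.0], [-1.0, -0.0, -0.0]]
force: [0.6, -0.2, 0.6]
opening: 0.679
```

```bash
python3 -m crank '[{"offset":[-0.02,0,0],"spin":0},{"offset":[-0.03,0,0],"spin":0},{"offset":[0,-0.012,0.01],"spin":0},{"offset":[0,-0.022,0.018],"spin":0},{"offset":[0,-0.025,0.022],"spin":0},{"offset":[0,-0.03,0.026],"spin":0},{"offset":[0,-0.03,0.026],"spin":0},{"offset":[0,-0.025,0.022],"spin":0},{"offset":[0,-0.018,0.016],"spin":0},{"offset":[0,-0.008,0.006],"spin":0},{"offset":[0,0,0],"spin":0},{"offset":[0,0,0],"spin":0}]'; python3 -m crank '[{"offset":[0.02,0,0],"spin":0},{"offset":[0.03,0,0],"spin":0},{"offset":[0.03,0,0],"spin":0},{"offset":[0.015,0,0],"spin":0},{"offset":[0.01,0,0],"spin":0},{"offset":[0,0,0],"spin":0}]'
```

```text
time_s: 7.1
position: [0.7093, -0.1007, 0.3013]
tcp_rot: [[-0.004, -1.0, 0.001], [0.0, 0.001, 1.0], [-1.0, 0.004, 0.0]]
force: [-0.1, -0.4, -5.6]
opening: 0.684
time_s: 7.7
position: [0.7096, -0.1011, 0.1966]
tcp_rot: [[-0.003, -1.0, 0.002], [0.001, 0.002, 1.0], [-1.0, 0.003, 0.001]]
force: [-0.0, 0.6, -5.3]
opening: 0.682
```

```bash
python3 -m crank '[{"offset":[0.007,0,0],"spin":0},{"offset":[0.003,0,0],"spin":0},{"offset":[0,0,0],"spin":0},{"offset":[0,0,0],"spin":0}]'; 
```

```text
time_s: 8.1
position: [0.7104, -0.1004, 0.1884]
tcp_rot: [[0.001, -1.0, 0.001], [-0.0, 0.001, 1.0], [-1.0, -0.001, -0.0]]
force: [-0.1, 0.0, -5.2]
opening: 0.682
```

```bash
python3 -m crank '[{"offset":[0.0025,0,0],"spin":0},{"offset":[0,0,0],"spin":0},{"offset":[0,0,0],"spin":0}]'; 
```

```text
time_s: 8.4
position: [0.7102, -0.1004, 0.1853]
tcp_rot: [[-0.0, -1.0, 0.001], [0.0, 0.001, 1.0], [-1.0, 0.0, 0.0]]
force: [-0.2, 0.2, -4.1]
opening: 0.68
```

```bash
python3 -m crank '[{"offset":[0,0,0],"spin":0},{"offset":[0,0,0],"spin":0},{"offset":[0,0,0],"spin":0},{"offset":[-0.02,0,0],"spin":0},{"offset":[-0.04,0,0],"spin":0},{"offset":[-0.04,0,0],"spin":0},{"offset":[-0.02,0.02,0.014],"spin":0},{"offset":[0,0.035,0.024],"spin":0},{"offset":[0,0.04,0.027],"spin":0},{"offset":[0,0.035,0.024],"spin":0},{"offset":[0,0.019,0.013],"spin":0},{"offset":[0,0,0],"spin":0}]' 0.072
python3 - <<'E'
from h import *
w=bot.capture('wrist');cv2.imwrite('pics/w2.png',w['pixels'])
p=bot.capture('top');cv2.imwrite('pics/t2.png',cv2.resize(p['pixels'][90:240,200:480],None,fx=2.7,fy=2.7))
s=bot.read_state();print(s['position'],s['force'])
E
```

```text
time_s: 9.6
position: [0.5583, 0.0037, 0.3059]
tcp_rot: [[-0.003, -1.0, -0.001], [0.001, -0.001, 1.0], [-1.0, 0.003, 0.001]]
force: [0.4, 0.1, -0.5]
opening: 0.825
[0.56205917 0.00167168 0.30624269] [ 0.24299053 -0.17709043  1.21965657]
```

View pics/w2.png

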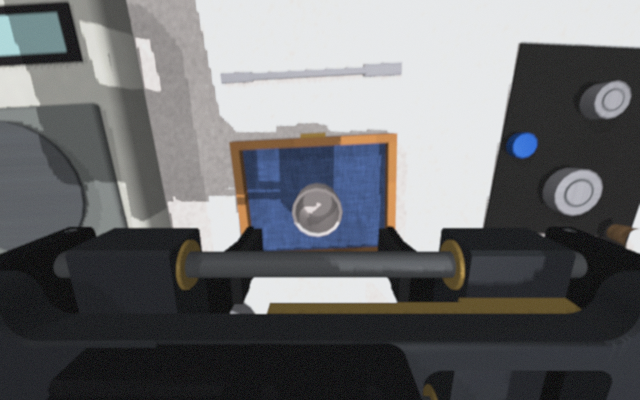

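View pics/t2.png

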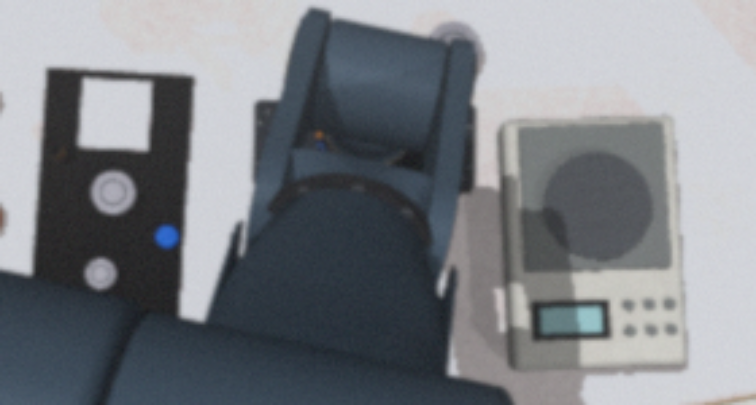

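The wrist view shows the crucible rim centred at about (317,211) in the blue case. The top view shows an empty pan at about (421,166).

```bash
python3 - <<'E'
from h import *
w=bot.capture('wrist');p=bot.capture('top')
print('cruc',ray(w,317,211,.05),ray(w,292,211,.05),ray(w,342,211,.05))
C=cloud(w,w['depth']>0)
def fit(C,m):
    P=C[m][:,:2]; (c,r)=cv2.minEnclosingCircle((P*1000).astype(np.float32)); return np.round(c,1),2*r,len(P)
print(fit(C,(abs(C[:,2]-.05)<.005)&(abs(C[:,0]-.56)<.035)&(abs(C[:,1]-.0)<.035)))
print('case blue L/R', ray(w,245,200,.008),ray(w,392,200,.008),'front rim inner',ray(w,316,146,.022), 'rim L/R',ray(w,236,200,.022),ray(w,397,200,.022))
# pan from top
C=cloud(p,p['depth']>0)
m=(abs(C[:,2]-.0685)<.003)&(abs(C[:,0]-.54)<.09)&(abs(C[:,1]+.24)<.09);print('pan',fit(C,m),C[m].mean(0),np.percentile(C[m],[1,99],axis=0))
# colour pan fit in top image
g=p['pixels'].max(2);roi=cv2.medianBlur(g[135:200,380:460],5)
print(np.median(g[160:172,415:427]),g[145,400],g[190,440])
t,b=cv2.threshold(roi,(int(np.median(g[160:172,415:427]))+int(g[145,440]))//2,255,cv2.THRESH_BINARY_INV)
n,l,st,ce=cv2.connectedComponentsWithStats(b);k=l[31,41];print(st[k],ce[k]+[380,135],ray(p,*(ce[k]+[380,135]),.068))
for nm,(u,v) in dict(med=(574,190),small=(609,99)).items(): print(nm,ray(w,u,v,.019))
E
```

```text
cruc [ 5.65691731e-01 -1.06827286e-04  5.00000000e-02] [ 0.56570325 -0.02218349  0.05      ] [0.56568021 0.02196798 0.05      ]
(array([560.4,   2.1]), 44.79091262817383, 566)
case blue L/R [ 0.56682615 -0.07470131  0.008     ] [0.56675009 0.07665481 0.008     ] front rim inner [ 0.51116032 -0.00120594  0.022     ] rim L/R [ 0.56311315 -0.07959973  0.022     ] [0.56303405 0.07780109 0.022     ]
pan (array([ 555. , -225.2]), 158.4842071533203, 1100) [ 0.53856067 -0.24305788  0.06845572] [[ 0.48753167 -0.295143    0.06561734]
 [ 0.58987465 -0.19158208  0.07140755]]
91.0 122 189
[  12   11   50   45 1638] [416.55250305 168.75763126] [ 0.52955915 -0.231012    0.068     ]
med [0.55361517 0.25117157 0.019     ]
small [0.46963511 0.26274744 0.019     ]
```

```bash
python3 -m crank '[{"offset":[0.02,0.0015,0],"spin":0},{"offset":[0.03,0,0],"spin":0},{"offset":[0.03,0,0],"spin":0},{"offset":[0.015,0,0],"spin":0},{"offset":[0.005,0,0],"spin":0},{"offset":[0,0,0],"spin":0},{"offset":[0,0,0],"spin":0}]'
```

```text
time_s: 10.5
position: [0.5607, 0.0012, 0.2059]
tcp_rot: [[0.002, -1.0, 0.001], [-0.0, 0.001, 1.0], [-1.0, -0.002, -0.0]]
force: [-0.1, 0.3, -0.1]
opening: 0.822
```

```bash
python3 -m crank '[{"offset":[0,0,0],"spin":0},{"offset":[0,0,0],"spin":0},{"offset":[0,0,0],"spin":0},{"offset":[0,0,0],"spin":0},{"offset":[0,0,0],"spin":0},{"offset":[0,0,0],"spin":0},{"offset":[-0.005,0,0],"spin":0},{"offset":[-0.015,0,0],"spin":0},{"offset":[-0.02,0,0],"spin":0},{"offset":[0,0,0],"spin":0}]' 0.03
python3 - <<'E'
from h import *
w=bot.capture('wrist');cv2.imwrite('pics/w3.png',w['pixels'])
E
```

```text
time_s: 11.5
position: [0.5607, 0.0016, 0.2473]
tcp_rot: [[0.005, -1.0, 0.001], [-0.001, 0.001, 1.0], [-1.0, -0.005, -0.001]]
force: [0.6, -0.3, -1.1]
opening: 0.506
```

View pics/w3.png

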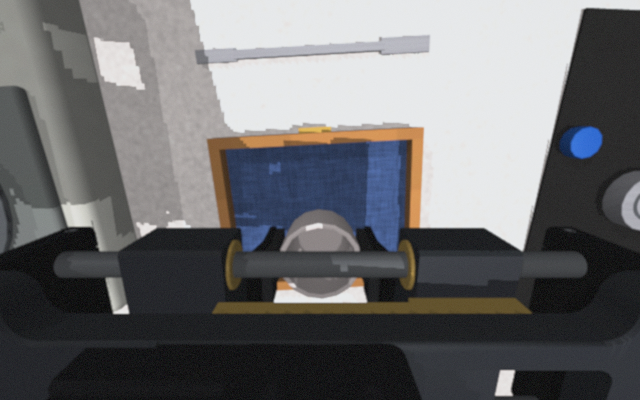

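The crucible is held upright between the pads at (320,250), opening 44 mm. I carry it to the pan.

```bash
python3 -m crank '[{"offset":[-0.025,0,0],"spin":0},{"offset":[-0.025,0,0],"spin":0},{"offset":[0,0.001,-0.012],"spin":0},{"offset":[0,0.0025,-0.028],"spin":0},{"offset":[0,0.0035,-0.04],"spin":0},{"offset":[0,0.004,-0.045],"spin":0},{"offset":[0,0.004,-0.045],"spin":0},{"offset":[0,0.0035,-0.04],"spin":0},{"offset":[0,0.0025,-0.025],"spin":0},{"offset":[0,0.001,-0.0085],"spin":0},{"offset":[0,0,0],"spin":0},{"offset":[0,0,0],"spin":0}]'; python3 -m crank '[{"offset":[0.01,0,0],"spin":0},{"offset":[0.01,0,0],"spin":0},{"offset":[0,0,0],"spin":0},{"offset":[0,0,0],"spin":0}]'
```

```text
time_s: 12.75
position: [0.5372, -0.2407, 0.2943]
tcp_rot: [[-0.002, -1.0, 0.001], [0.002, 0.001, 1.0], [-1.0, 0.002, 0.002]]
force: [-0.5, 0.5, -0.7]
opening: 0.505
time_s: 13.15
position: [0.5376, -0.241, 0.2745]
tcp_rot: [[-0.001, -1.0, -0.0], [0.001, -0.0, 1.0], [-1.0, 0.001, 0.001]]
force: [0.0, 0.5, -0.9]
opening: 0.507
```

```bash
python3 -m crank '[{"offset":[0.005,-0.001,-0.001],"spin":0},{"offset":[0.003,0,0],"spin":0},{"offset":[0,0,0],"spin":0},{"offset":[0,0,0],"spin":0},{"offset":[0,0,0],"spin":0}]'
```

```text
time_s: 13.65
position: [0.5386, -0.2429, 0.2674]
tcp_rot: [[0.0, -1.0, 0.001], [-0.0, 0.001, 1.0], [-1.0, -0.0, -0.0]]
force: [-0.3, -1.3, -0.0]
opening: 0.506
```

```bash
python3 -m crank '[{"offset":[0.001,0,0],"spin":0},{"offset":[0,0,0],"spin":0}]'; python3 -m crank '[{"offset":[0,0,0],"spin":0},{"offset":[0,0,0],"spin":0},{"offset":[0,0,0],"spin":0},{"offset":[0,0,0],"spin":0},{"offset":[-0.02,0,0],"spin":0},{"offset":[-0.04,0,0],"spin":0},{"offset":[-0.02,0,0],"spin":0},{"offset":[0,0,0],"spin":0},{"offset":[0,0,0],"spin":0}]' 0.076
python3 - <<'E'
from h import *
w=bot.capture('wrist');cv2.imwrite('pics/w4.png',w['pixels'])
C=cloud(w,w['depth']>0)
def fit(C,m):
    P=C[m][:,:2]; (c,r)=cv2.minEnclosingCircle((P*1000).astype(np.float32)); return np.round(c,1),2*r,len(P)
print('cruc',fit(C,(abs(C[:,2]-.11)<.005)&(abs(C[:,0]-.54)<.035)&(abs(C[:,1]+.24)<.035)))
m=(C[:,2]>.0645)&(C[:,2]<.073)&(abs(C[:,0]-.54)<.07)&(abs(C[:,1]+.24)<.07)
print('pan',fit(C,m),np.percentile(C[m],[.5,99.5],axis=0))
E
```

```text
time_s: 13.85
position: [0.5386, -0.2428, 0.2663]
tcp_rot: [[-0.0, -1.0, 0.001], [0.0, 0.001, 1.0], [-1.0, 0.0, 0.0]]
force: [0.1, 0.6, -1.2]
opening: 0.504
time_s: 14.75
position: [0.5384, -0.2427, 0.3464]
tcp_rot: [[0.0, -1.0, 0.001], [-0.0, 0.001, 1.0], [-1.0, -0.0, -0.0]]
force: [-0.7, -0.9, -0.2]
opening: 0.871
cruc (array([ 539.1, -241.9]), 44.78947448730469, 675)
pan (array([ 537.7, -241.8]), 110.00830078125, 8086) [[ 0.48459434 -0.29458862  0.06541162]
 [ 0.58852212 -0.1892665   0.07237086]]
```

View pics/w4.png

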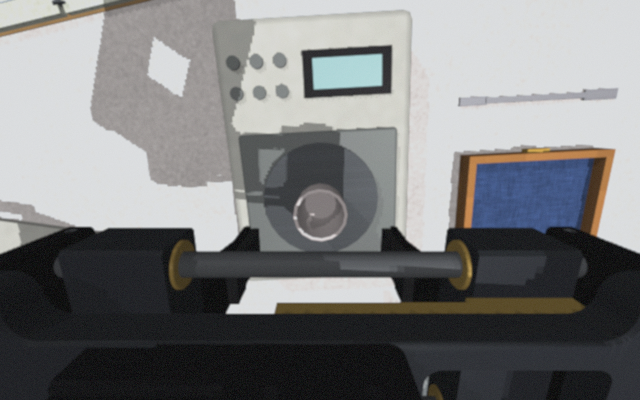

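Crucible stands at (539.1, -241.9) mm with the pan centre at (537.7, -241.8), so it is centred. Next is the large weight.

```bash
python3 -m crank '[{"offset":[0,-0.015,0.012],"spin":0},{"offset":[0,-0.03,0.025],"spin":0},{"offset":[0,-0.037,0.031],"spin":0},{"offset":[0,-0.037,0.031],"spin":0},{"offset":[0,-0.033,0.027],"spin":0},{"offset":[0,-0.02,0.016],"spin":0},{"offset":[0.02,0,0],"spin":0},{"offset":[0.04,0,0],"spin":0},{"offset":[0.04,0,0],"spin":0},{"offset":[0.02,0,0],"spin":0},{"offset":[0,0,0],"spin":0},{"offset":[0,0,0],"spin":0}]'
```

```text
time_s: 16.0
position: [0.7104, -0.1009, 0.2247]
tcp_rot: [[-0.003, -1.0, 0.001], [0.001, 0.001, 1.0], [-1.0, 0.003, 0.001]]
force: [-0.1, 0.3, 1.2]
opening: 0.879
```

```bash
python3 - <<'E'
from h import *
w=bot.capture('wrist')
C=cloud(w,w['depth']>0)
m=(abs(C[:,2]-.022)<.006)&(abs(C[:,0]-.71)<.05)&(abs(C[:,1]+.1)<.05)
(c,r)=cv2.minEnclosingCircle((C[m][:,:2]*1000).astype(np.float32));print(c,2*r,np.median(C[m],0),bot.read_state()['position'])
cv2.imwrite('pics/w5.png',w['pixels'])
E
```

```text
(710.0660400390625, -99.71800994873047) 59.70151138305664 [ 0.70476531 -0.09966542  0.02132164] [ 0.71106648 -0.10108177  0.22640244]
```

View pics/w5.png

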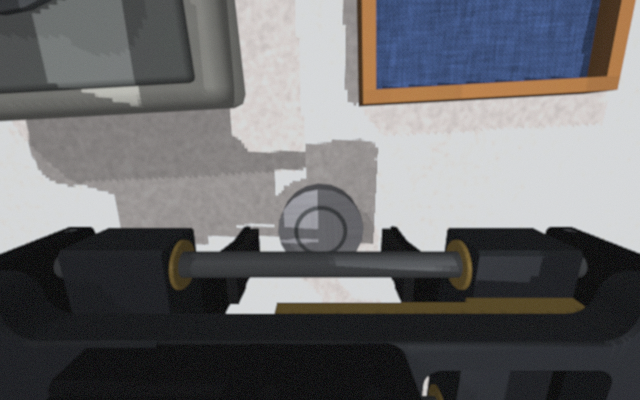

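```bash
python3 -m crank '[{"offset":[0.02,0,0.001],"spin":0},{"offset":[0.015,0.0005,0],"spin":0},{"offset":[0.0055,0,0],"spin":0},{"offset":[0,0,0],"spin":0},{"offset":[0,0,0],"spin":0}]';  python3 -m crank '[{"offset":[0,0,0],"spin":0},{"offset":[0,0,0],"spin":0},{"offset":[0,0,0],"spin":0},{"offset":[0,0,0],"spin":0},{"offset":[0,0,0],"spin":0},{"offset":[0,0,0],"spin":0}]' 0.04; 
```

```text
time_s: 16.55
position: [0.7105, -0.1, 0.1864]
tcp_rot: [[0.001, -1.0, 0.001], [-0.0, 0.001, 1.0], [-1.0, -0.001, -0.0]]
force: [-0.3, -0.0, 0.4]
opening: 0.875
time_s: 17.15
position: [0.7104, -0.1, 0.1864]
tcp_rot: [[0.001, -1.0, 0.001], [-0.0, 0.001, 1.0], [-1.0, -0.001, -0.0]]
force: [-0.8, -0.4, 3.2]
opening: 0.682
```

```bash
python3 -m crank '[{"offset":[-0.02,0,0],"spin":0},{"offset":[-0.03,0,0],"spin":0},{"offset":[-0.02,0.008,0.005],"spin":0},{"offset":[0,0.022,0.015],"spin":0},{"offset":[0,0.03,0.02],"spin":0},{"offset":[0,0.033,0.022],"spin":0},{"offset":[0,0.03,0.02],"spin":0},{"offset":[0,0.02,0.013],"spin":0},{"offset":[0,0.0085,0.005],"spin":0},{"offset":[0,0,0],"spin":0},{"offset":[0,0,0],"spin":0}]'; python3 -m crank '[{"offset":[0.02,0,0],"spin":0},{"offset":[0.02,0,0],"spin":0},{"offset":[0.01,0,0],"spin":0},{"offset":[0,0,0],"spin":0},{"offset":[0,0,0],"spin":0}]'
python3 - <<'E'
from h import *
w=bot.capture('wrist');cv2.imwrite('pics/w6.png',w['pixels'])
E
```

```text
time_s: 18.25
position: [0.5603, -0.0004, 0.2557]
tcp_rot: [[0.003, -1.0, 0.001], [-0.001, 0.001, 1.0], [-1.0, -0.003, -0.001]]
force: [-0.3, -0.1, -4.1]
opening: 0.684
time_s: 18.75
position: [0.5596, -0.0003, 0.2058]
tcp_rot: [[0.001, -1.0, 0.001], [-0.0, 0.001, 1.0], [-1.0, -0.001, -0.0]]
force: [0.3, 0.0, -4.9]
opening: 0.681
```

View pics/w6.png

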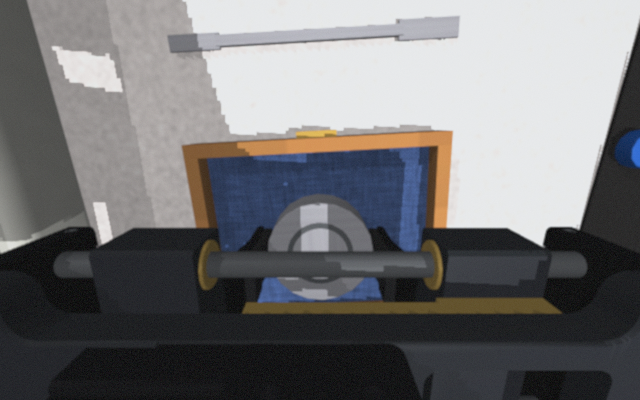

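The weight is held level over the centre of the case at about (320,247). I lower it 11 mm.

```bash
python3 -m crank '[{"offset":[0.007,0,0],"spin":0},{"offset":[0.003,0,0],"spin":0},{"offset":[0.001,0,0],"spin":0},{"offset":[0,0,0],"spin":0},{"offset":[0,0,0],"spin":0}]'
```

```text
time_s: 19.3
position: [0.5589, 0.0003, 0.1949]
tcp_rot: [[0.0, -1.0, 0.001], [-0.0, 0.001, 1.0], [-1.0, -0.0, -0.0]]
force: [-0.5, -1.5, -4.6]
opening: 0.679
```

```bash
python3 -m crank '[{"offset":[0.001,0,0],"spin":0},{"offset":[0,0,0],"spin":0}]'; python3 -m crank '[{"offset":[0,0,0],"spin":0},{"offset":[0,0,0],"spin":0},{"offset":[0,0,0],"spin":0},{"offset":[0,0,0],"spin":0},{"offset":[-0.02,0,0],"spin":0},{"offset":[-0.04,0,0],"spin":0},{"offset":[-0.04,0,0],"spin":0},{"offset":[-0.02,0,0],"spin":0},{"offset":[0,0,0],"spin":0},{"offset":[0,0,0],"spin":0},{"offset":[0,0,0],"spin":0}]' 0.075
python3 - <<'E'
from h import *
w=bot.capture('wrist');cv2.imwrite('pics/w7.png',w['pixels'])
C=cloud(w,w['depth']>0)
def fit(C,x,y,z,h,t=.005):
    m=(abs(C[:,2]-z)<t)&(abs(C[:,0]-x)<h)&(abs(C[:,1]-y)<h);P=C[m][:,:2]; (c,r)=cv2.minEnclosingCircle((P*1000).astype(np.float32)); return np.round(c,1),2*r,np.median(C[m],0),len(P)
print('large',fit(C,.559,0,.03,.04))
print('med',fit(C,.549,.2565,.019,.035))
print('small',fit(C,.4625,.268,.019,.03))
m=(abs(C[:,2]-.022)<.003)&(abs(C[:,0]-.559)<.09)&(abs(C[:,1])<.1);print('rim',np.percentile(C[m],[1,99],axis=0))
for r in bot.regions_of('stopper',w): 
    print('stop',r['p'],r['extent'],np.median(cloud(w,r['region']),0))
print(bot.read_state()['position'])
E
```

```text
time_s: 19.5
position: [0.5589, 0.0002, 0.1943]
tcp_rot: [[0.001, -1.0, 0.001], [-0.0, 0.001, 1.0], [-1.0, -0.001, -0.0]]
force: [-1.6, 0.5, -0.2]
opening: 0.685
time_s: 20.6
position: [0.5582, 0.0003, 0.3124]
tcp_rot: [[-0.003, -1.0, 0.001], [0.001, 0.001, 1.0], [-1.0, 0.003, 0.001]]
force: [0.5, 0.0, -0.1]
opening: 0.864
large (array([558.6,   0.8]), 59.689720153808594, array([0.55722343, 0.000607  , 0.02930387]), 2823)
med (array([549.2, 259. ]), 47.798336029052734, array([0.54787686, 0.25667606, 0.0183413 ]), 1702)
small (array([463.2, 269.2]), 33.44145584106445, array([0.46262469, 0.26730805, 0.01829336]), 1072)
rim [[ 0.49398099 -0.07809936  0.01925257]
 [ 0.61384142  0.07924161  0.02277999]]
stop 0.67 [618.8, 230.6, 27.7, 21.3] [0.59220753 0.31531541 0.01408378]
[5.58323403e-01 2.65822010e-04 3.12210961e-01]
```

View pics/w7.png

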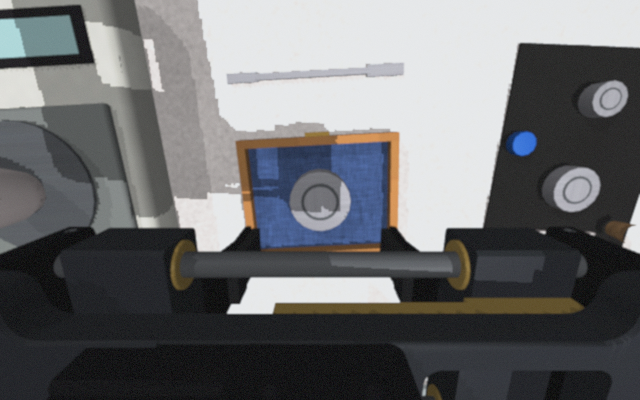

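```bash
python3 -m crank '[{"offset":[0,0.001,0.015],"spin":0},{"offset":[0,0.001,0.035],"spin":0},{"offset":[0,0.002,0.048],"spin":0},{"offset":[0,0.002,0.048],"spin":0},{"offset":[0,0.001,0.048],"spin":0},{"offset":[0.02,0.001,0.038],"spin":0},{"offset":[0.03,0.001,0.0245],"spin":0},{"offset":[0.02,0,0],"spin":0},{"offset":[0,0,0],"spin":0},{"offset":[0,0,0],"spin":0},{"offset":[0,0,0],"spin":0}]' 0.064
python3 - <<'E'
from h import *
w=bot.capture('wrist');cv2.imwrite('pics/w8.png',w['pixels'])
C=cloud(w,w['depth']>0)
def fit(C,x,y,z,h,t=.004):
    m=(abs(C[:,2]-z)<t)&(abs(C[:,0]-x)<h)&(abs(C[:,1]-y)<h);P=C[m][:,:2]; (c,r)=cv2.minEnclosingCircle((P*1000).astype(np.float32)); return np.round(c,1),2*r,np.median(C[m],0),len(P)
print('med',fit(C,.549,.2565,.019,.03))
print('small',fit(C,.4625,.268,.019,.03))
print(bot.read_state()['position'])
E
```

```text
time_s: 21.8
position: [0.5505, 0.2566, 0.2447]
tcp_rot: [[0.002, -1.0, 0.002], [0.0, 0.002, 1.0], [-1.0, -0.002, 0.0]]
force: [-0.5, 0.1, -0.2]
opening: 0.734
med (array([549.2, 259.2]), 45.93012619018555, array([0.54817156, 0.25929759, 0.0183048 ]), 2565)
small (array([462.8, 269.8]), 31.822370529174805, array([0.46255834, 0.26975784, 0.01829005]), 1684)
[0.55057317 0.25639546 0.24496057]
```

View pics/w8.png

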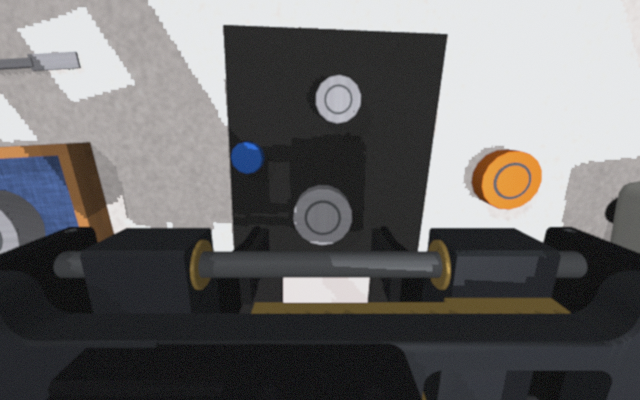

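The steel medium weight is between the jaws at (322,214). The orange look-alike is far off at (512,180), the cap at (247,157).

```bash
python3 -m crank '[{"offset":[0.02,0.0013,0.0028],"spin":0},{"offset":[0.02,0,0],"spin":0},{"offset":[0.012,0,0],"spin":0},{"offset":[0.0055,0,0],"spin":0},{"offset":[0,0,0],"spin":0},{"offset":[0,0,0],"spin":0}]';  python3 -m crank '[{"offset":[0,0,0],"spin":0},{"offset":[0,0,0],"spin":0},{"offset":[0,0,0],"spin":0},{"offset":[0,0,0],"spin":0},{"offset":[0,0,0],"spin":0},{"offset":[0,0,0],"spin":0}]' 0.03
```

```text
time_s: 22.45
position: [0.5492, 0.2594, 0.187]
tcp_rot: [[0.001, -1.0, 0.001], [0.0, 0.001, 1.0], [-1.0, -0.001, 0.0]]
force: [0.1, 0.1, -0.0]
opening: 0.733
time_s: 23.05
position: [0.5488, 0.2595, 0.1866]
tcp_rot: [[0.0, -1.0, 0.001], [-0.0, 0.001, 1.0], [-1.0, -0.0, -0.0]]
force: [-0.9, -0.7, 3.4]
opening: 0.518
```

```bash
python3 -m crank '[{"offset":[-0.02,0,0],"spin":0},{"offset":[-0.03,0,0],"spin":0},{"offset":[-0.02,-0.001,-0.012],"spin":0},{"offset":[0,-0.001,-0.03],"spin":0},{"offset":[0,-0.0015,-0.042],"spin":0},{"offset":[0,-0.0015,-0.046],"spin":0},{"offset":[0,-0.0015,-0.046],"spin":0},{"offset":[0,-0.0015,-0.042],"spin":0},{"offset":[0,-0.001,-0.03],"spin":0},{"offset":[0,-0.001,-0.011],"spin":0},{"offset":[0,0,0],"spin":0},{"offset":[0,0,0],"spin":0}]'; python3 -m crank '[{"offset":[0.02,0,0],"spin":0},{"offset":[0.018,0,0],"spin":0},{"offset":[0,0,0],"spin":0},{"offset":[0,0,0],"spin":0}]'
python3 - <<'E'
from h import *
w=bot.capture('wrist');cv2.imwrite('pics/w9.png',w['pixels'])
E
```

```text
time_s: 24.25
position: [0.5582, 0.0013, 0.2559]
tcp_rot: [[-0.001, -1.0, 0.001], [0.001, 0.001, 1.0], [-1.0, 0.001, 0.001]]
force: [-0.1, -0.3, -2.1]
opening: 0.519
time_s: 24.65
position: [0.5583, 0.002, 0.2181]
tcp_rot: [[-0.001, -1.0, -0.001], [0.0, -0.001, 1.0], [-1.0, 0.001, 0.0]]
force: [0.2, -0.1, -1.5]
opening: 0.522
```

View pics/w9.png

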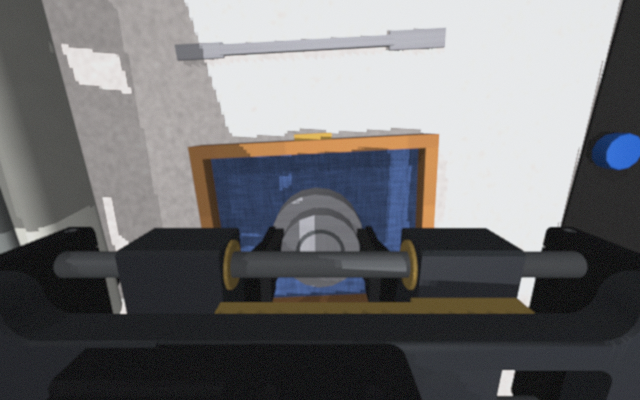

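```bash
python3 -m crank '[{"offset":[0.0025,0,-0.0013],"spin":0},{"offset":[0.001,0,0],"spin":0},{"offset":[0,0,0],"spin":0},{"offset":[0,0,0],"spin":0}]'
```

```text
time_s: 25.1
position: [0.5586, -0.0009, 0.215]
tcp_rot: [[0.0, -1.0, 0.001], [-0.0, 0.001, 1.0], [-1.0, -0.0, -0.0]]
force: [-0.0, -0.2, -2.3]
opening: 0.523
```

```bash
python3 -m crank '[{"offset":[0.0012,0,0.001],"spin":0},{"offset":[0,0,0],"spin":0},{"offset":[0,0,0],"spin":0}]'; python3 -m crank '[{"offset":[0,0,0],"spin":0},{"offset":[0,0,0],"spin":0},{"offset":[0,0,0],"spin":0},{"offset":[0,0,0],"spin":0},{"offset":[-0.02,0,0],"spin":0},{"offset":[-0.04,0,0],"spin":0},{"offset":[-0.03,0,0],"spin":0},{"offset":[-0.01,0,0],"spin":0},{"offset":[0,0,0],"spin":0},{"offset":[0,0,0],"spin":0},{"offset":[0,0,0],"spin":0}]' 0.058
python3 - <<'E'
from h import *
w=bot.capture('wrist');cv2.imwrite('pics/w10.png',w['pixels'])
C=cloud(w,w['depth']>0)
def fit(C,x,y,z,h,t=.005):
    m=(abs(C[:,2]-z)<t)&(abs(C[:,0]-x)<h)&(abs(C[:,1]-y)<h);P=C[m][:,:2]; (c,r)=cv2.minEnclosingCircle((P*1000).astype(np.float32)); return np.round(c,1),2*r,np.median(C[m],0),len(P)
print('large',fit(C,.559,0,.03,.04))
print('med',fit(C,.559,0,.046,.04))
print(bot.read_state()['position'])
E
```

```text
time_s: 25.4
position: [0.5586, 0.0002, 0.2136]
tcp_rot: [[0.0, -1.0, 0.001], [-0.0, 0.001, 1.0], [-1.0, -0.0, -0.0]]
force: [1.2, 0.5, -1.6]
opening: 0.518
time_s: 26.5
position: [0.5579, 0.0003, 0.3119]
tcp_rot: [[-0.003, -1.0, 0.001], [0.001, 0.001, 1.0], [-1.0, 0.003, 0.001]]
force: [-0.3, -0.5, -0.1]
opening: 0.664
large (array([558.5,   0.7]), 59.9549446105957, array([0.54370549, 0.00065264, 0.02910486]), 920)
med (array([559.1,   0.9]), 46.150238037109375, array([0.55804938, 0.00065995, 0.04528997]), 1864)
[5.57975664e-01 2.76467289e-04 3.11905151e-01]
```

View pics/w10.png

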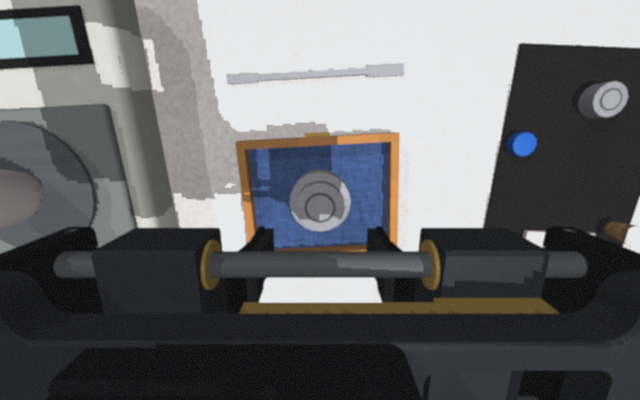

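Medium is centred on the large one to within 1 mm. Now the small weight at (603,99).

```bash
python3 -m crank '[{"offset":[0,0.005,0.015],"spin":0},{"offset":[0,0.011,0.031],"spin":0},{"offset":[0,0.015,0.042],"spin":0},{"offset":[0,0.016,0.045],"spin":0},{"offset":[0,0.016,0.045],"spin":0},{"offset":[0,0.015,0.042],"spin":0},{"offset":[0.02,0.011,0.033],"spin":0},{"offset":[0.03,0.0063,0.0164],"spin":0},{"offset":[0.02,0,0],"spin":0},{"offset":[0,0,0],"spin":0},{"offset":[0,0,0],"spin":0},{"offset":[0,0,0],"spin":0}]' 0.05
python3 - <<'E'
from h import *
w=bot.capture('wrist');cv2.imwrite('pics/w11.png',w['pixels'])
C=cloud(w,w['depth']>0)
def fit(C,x,y,z,h,t=.004):
    m=(abs(C[:,2]-z)<t)&(abs(C[:,0]-x)<h)&(abs(C[:,1]-y)<h);P=C[m][:,:2]; (c,r)=cv2.minEnclosingCircle((P*1000).astype(np.float32)); return np.round(c,1),2*r,np.median(C[m],0),len(P)
print('small',fit(C,.4625,.268,.019,.03))
print(bot.read_state()['position'])
E
```

```text
time_s: 27.75
position: [0.4638, 0.2697, 0.2444]
tcp_rot: [[0.001, -1.0, 0.001], [0.001, 0.001, 1.0], [-1.0, -0.001, 0.001]]
force: [0.7, -0.4, 0.3]
opening: 0.572
small (array([462.6, 269.9]), 31.93314552307129, array([0.46181312, 0.27006717, 0.01827076]), 1249)
[0.46392599 0.26954362 0.24457812]
```

View pics/w11.png

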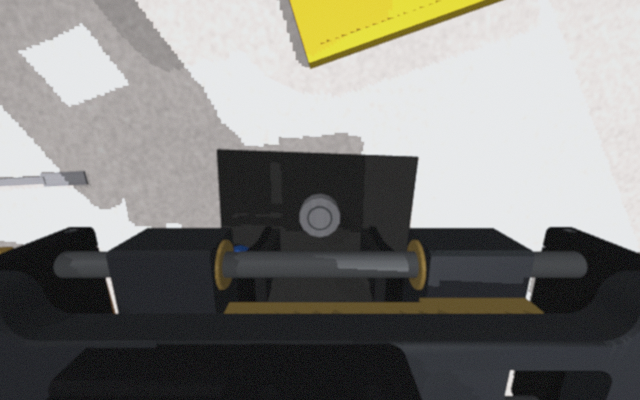

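The small weight is centred between the jaws at (320,215).

```bash
python3 -m crank '[{"offset":[0.02,0.0013,0.0003],"spin":0},{"offset":[0.02,0,0],"spin":0},{"offset":[0.012,0,0],"spin":0},{"offset":[0.005,0,0],"spin":0},{"offset":[0,0,0],"spin":0},{"offset":[0,0,0],"spin":0}]';  python3 -m crank '[{"offset":[0,0,0],"spin":0},{"offset":[0,0,0],"spin":0},{"offset":[0,0,0],"spin":0},{"offset":[0,0,0],"spin":0},{"offset":[0,0,0],"spin":0},{"offset":[0,0,0],"spin":0}]' 0.015
```

```text
time_s: 28.4
position: [0.4625, 0.27, 0.1872]
tcp_rot: [[0.001, -1.0, 0.001], [0.0, 0.001, 1.0], [-1.0, -0.001, 0.0]]
force: [0.4, -0.5, -0.2]
opening: 0.573
time_s: 29.0
position: [0.4622, 0.27, 0.1869]
tcp_rot: [[0.001, -1.0, 0.001], [0.0, 0.001, 1.0], [-1.0, -0.001, 0.0]]
force: [-0.8, -0.1, 4.9]
opening: 0.357
```

```bash
python3 -m crank '[{"offset":[-0.02,0,0],"spin":0},{"offset":[-0.04,0,0],"spin":0},{"offset":[-0.03,-0.004,-0.012],"spin":0},{"offset":[0,-0.011,-0.03],"spin":0},{"offset":[0,-0.015,-0.042],"spin":0},{"offset":[0,-0.016,-0.045],"spin":0},{"offset":[0,-0.016,-0.045],"spin":0},{"offset":[0,-0.015,-0.042],"spin":0},{"offset":[0,-0.011,-0.032],"spin":0},{"offset":[0,-0.0084,-0.0213],"spin":0},{"offset":[0,0,0],"spin":0},{"offset":[0,0,0],"spin":0}]'; python3 -m crank '[{"offset":[0.02,0,0],"spin":0},{"offset":[0.012,0,0],"spin":0},{"offset":[0,0,0],"spin":0},{"offset":[0,0,0],"spin":0},{"offset":[0,0,0],"spin":0}]'
python3 - <<'E'
from h import *
w=bot.capture('wrist');cv2.imwrite('pics/w12.png',w['pixels'])
E
```

```text
time_s: 30.2
position: [0.5578, 0.0004, 0.276]
tcp_rot: [[-0.002, -1.0, 0.002], [0.001, 0.002, 1.0], [-1.0, 0.002, 0.001]]
force: [-0.4, 0.5, -1.9]
opening: 0.354
time_s: 30.7
position: [0.5584, 0.0011, 0.245]
tcp_rot: [[0.001, -1.0, -0.0], [-0.0, -0.0, 1.0], [-1.0, -0.001, -0.0]]
force: [0.4, 1.0, -1.6]
opening: 0.356
```

View pics/w12.png

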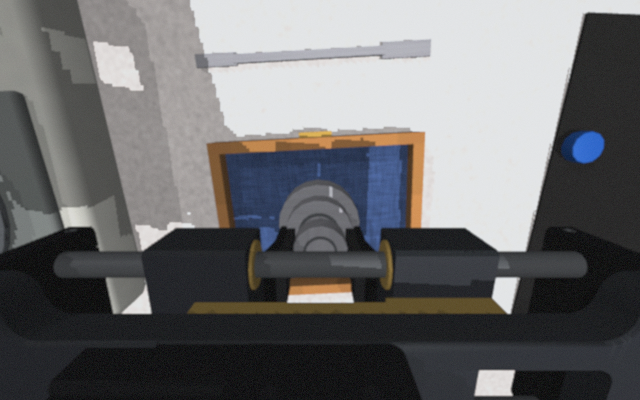

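The small weight is held level above the stack at (318,240). I lower it 14.5 mm.

```bash
python3 -m crank '[{"offset":[0.008,0,0],"spin":0},{"offset":[0.004,0,0],"spin":0},{"offset":[0.0015,0,0],"spin":0},{"offset":[0,0,0],"spin":0},{"offset":[0,0,0],"spin":0}]'
```

```text
time_s: 31.25
position: [0.5583, 0.0005, 0.231]
tcp_rot: [[-0.0, -1.0, 0.001], [-0.0, 0.001, 1.0], [-1.0, 0.0, -0.0]]
force: [0.9, 0.4, -0.3]
opening: 0.356
```

```bash
python3 -m crank '[{"offset":[0.001,0,0],"spin":0},{"offset":[0,0,0],"spin":0},{"offset":[0,0,0],"spin":0}]'; python3 -m crank '[{"offset":[0,0,0],"spin":0},{"offset":[0,0,0],"spin":0},{"offset":[0,0,0],"spin":0},{"offset":[0,0,0],"spin":0},{"offset":[-0.02,0,0],"spin":0},{"offset":[-0.04,0,0],"spin":0},{"offset":[-0.03,0,0],"spin":0},{"offset":[-0.01,0,0],"spin":0},{"offset":[0,0,0],"spin":0},{"offset":[0,0,0],"spin":0},{"offset":[0,0,0],"spin":0}]' 0.05
python3 - <<'E'
from h import *
w=bot.capture('wrist');cv2.imwrite('pics/w13.png',w['pixels'])
C=cloud(w,w['depth']>0)
def fit(C,x,y,z,h,t=.005):
    m=(abs(C[:,2]-z)<t)&(abs(C[:,0]-x)<h)&(abs(C[:,1]-y)<h);P=C[m][:,:2]; (c,r)=cv2.minEnclosingCircle((P*1000).astype(np.float32)); return np.round(c,1),2*r,np.median(C[m],0),len(P)
print('large',fit(C,.559,0,.03,.04))
print('med',fit(C,.559,0,.046,.04))
print('small',fit(C,.559,0,.062,.04))
p=bot.capture('side');cv2.imwrite('pics/s13.png',cv2.resize(p['pixels'][130:330,180:400],None,fx=3,fy=3))
for n in('stopper','cap','spatula','crucible'):
    for r in bot.regions_of(n,p)[:1]: print(n,r['p'],np.round(r['extent']),np.median(cloud(p,r['region']),0))
E
```

```text
time_s: 31.55
position: [0.5583, 0.0006, 0.2301]
tcp_rot: [[0.0, -1.0, 0.001], [-0.0, 0.001, 1.0], [-1.0, -0.0, -0.0]]
force: [-0.1, 0.1, -0.5]
opening: 0.357
time_s: 32.65
position: [0.5577, 0.0007, 0.3284]
tcp_rot: [[-0.004, -1.0, 0.001], [0.001, 0.001, 1.0], [-1.0, 0.004, 0.001]]
force: [-0.1, 0.1, 0.3]
opening: 0.573
large (array([558.6,   0.8]), 59.76859664916992, array([0.54403554, 0.001014  , 0.02904923]), 832)
med (array([558.9,   0.7]), 45.79843521118164, array([ 0.5496693 , -0.0008678 ,  0.04505424]), 716)
small (array([558.5,   1.2]), 31.670806884765625, array([0.5578984 , 0.00106382, 0.06128599]), 895)
cap 0.52 [298. 148.  11.  18.] [ 0.53498752 -0.22862442  0.09671206]
spatula 0.55 [323. 216.   7.  33.] [0.43672526 0.04057205 0.00457867]
crucible 0.75 [298. 148.   9.  17.] [ 0.53458005 -0.2288221   0.09824244]
```

View pics/w13.png

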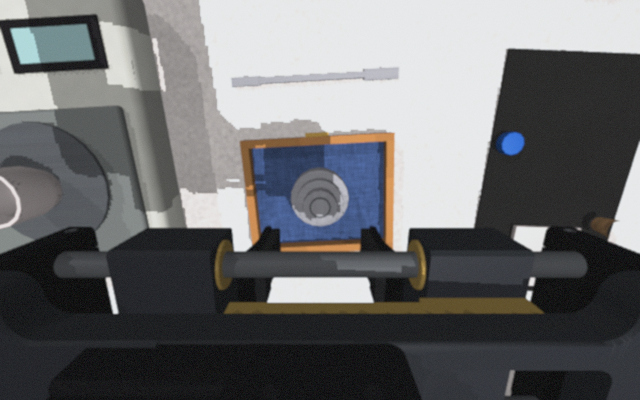

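View pics/s13.png

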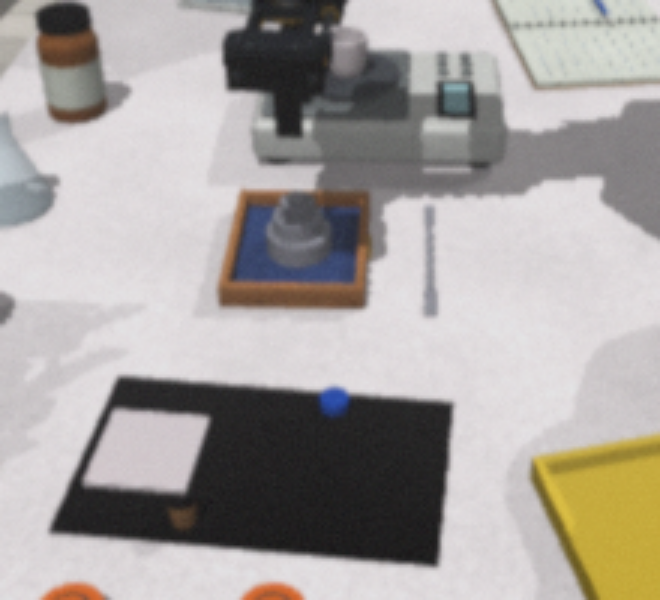

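The stack is concentric at wrist pixel (320,197) and the crucible stands upright on the pan. The cap, stopper and spatula are at the same side-crop pixels as at the start: (333,402), (183,515) and (430,260). The robot touches nothing, so I hand in.

```bash
python3 - <<'E'
from rig import bot
print(bot.hand_in())
E
```

```text
the job is handed in; nothing more can be done
None
```

I swapped them: the crucible now stands on the balance pan, and the three weights are stacked in the wooden case. I parked the large weight on the bench behind the case rather than on the tile, so the crucible only had to be moved once. The job is handed in at about 33 s of the 125 s allowed; no verdict was reported.

What my last checks showed:
- **Weight stack:** the large, medium and small weights are centred within about 1 mm of each other. Their measured top heights (29, 45 and 61 mm) match the weights lying flat in the case. The stack is about 5 mm or less from the case centre, against the 45 mm allowed.
- **Crucible:** measured about 1.5 mm from the pan centre just after I released it. A side view at the end shows it upright.
- **Stopper, cap and spatula:** in the final side picture they are at the same pixels as at the start. The detector missed the stopper in that picture and took the crucible for the cap, so I checked those two by eye.
- **Robot:** the gripper was open and clear of everything at hand-in.

Some wrist-camera readings taken while the arm was still settling were about 5 mm off, so I used the depth-based positions instead.

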